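# Load a centrifuge rotor in balance and put its lid on

## Robot

A 7-joint arm with a two-finger parallel gripper is mounted at the origin on a cart in front of the work surface, level with it; the furniture and walls round the work are solid. World frame = base frame: x ahead of the robot, y to its left, z up, the work surface at z = 0. Lengths are in m, angles in rad, forces in N, time in s.
With the tool pointing down it reaches from about 0.4 to 0.9 m from the base axis. Payload 5.6 kg.
Tool frame: the origin (TCP) lies midway between the tips of the shut fingers; the grasp point (between the pads) lies 19 mm behind it; z points along the fingers, y is the line along which they close (so a half turn about z gives the same grasp; the last joint's range is limited). The gripper opens to 92 mm and grips with 3 to 60 N. Pads are 20 mm wide; open, the fingers measure 128 mm over their backs; the gripper's body (75 mm by 189 mm) begins 69 mm behind the grasp point.
Start: joints at [-1.17, 0.468, -0.012, 1.603, 0.006, 1.071, -0.056], TCP at [0.279, 0.587, 0.215] pointing down, gripper open.
Joint ranges: [-2.53, 2.53], [-0.31, 2.02], [-1.57, 1.55], [0.28, 2.44], [-1.29, 4.43], [0.15, 1.84], [-2.92, 2.92]. Speed limits (rad/s): [2.57, 2.57, 3.14, 3.14, 3.14, 3.14, 3.14].

## Interface

Orientations are given as a 3x3 rotation matrix whose columns are the frame's x, y, z axes.
In Python, from station import env, effector, solver, viewer, workorder, search_frame, tip_of gives the robot as it stands. Calls block until the motion is done:
- env.reach(position, orientation): joint-space move of the TCP to a pose.
- env.movel(position, frame=None, rate=0.15): straight line of the TCP; frame=None keeps the orientation; rate is the mean speed in m/s.
- env.goto_joints(angles): joint-space move.
- effector.release() and effector.grasp(squeeze=None): open the fingers fully, or close them until they stop; squeeze is the grip in N (None keeps the last).
- env.pause(seconds).
- solver.inverse_kinematics(position, orientation): joint angles nearest the present ones, or None.
- env.sense(): the state.
- viewer.read_camera(name): name is "scene" or "top"; returns (picture, depth): 420x560x3 uint8, red, green, blue; 420x560 float32, m along the optical axis (not along the pixel's ray), 0 where there is no reading.
- viewer.camera_info(name): a dict with "intrinsics" (3x3 intrinsics, pixels), "eye" and "rotation" of the camera in the world. Camera axes: x right, y up, looking along -z (the intrinsics and any distortion apply to the point x, -y, -z); pixel columns grow to the right and rows downward; lengths in m; the calibration is good to about 2 mm. A picture is of the moment at which its call begins. camera_info takes no time and is no camera call.
A pose or a line that the arm cannot do raises env.PlanningError and nothing moves.
- workorder.finish_job(): hands the job in; it is judged then, once.
Trained networks look in the newest picture that a camera, given by its name, has taken for a name from the list of things; names that differ only in an ending like _2 or _b are one class to them, and where a whole thing is asked for, a point or a joint stands for the part that bears it (a point fixed in the world has none). Each returns a list of dicts, best first, with "score" (0 to 1); they miss things now and then, are a little off and sometimes report something else, mostly with a low value. They report only what shows in the picture. A call takes as long as a camera call. They do not tell look-alikes from the thing itself.
- search_frame(camera, name): "at" ([x, y, z] in m, in world coordinates, good to about 4 mm: the middle of the surface that is visible of it).
- tip_of(camera, name): "at" ([x, y, z] in m, in world coordinates, good to about 4 mm: a listed point, or the origin of a listed thing).
The state is a dict: "t": time; "joint_positions": joint angles; "joint_velocities": joint speeds; "tau": joint torques, N m; "ee_pos": TCP position; "tcp_rot": TCP orientation; "wrist_force": force on the tool from outside, world axes, zero at the start; "moment": the same for the moment, N m; "gripper_width": finger opening in m; "grasp_force": force on a finger pad.
Only numpy, scipy, OpenCV 4.12 (cv2) and the standard library are available. Lean on these libraries where they do the work, as an engineer would, in place of code of your own. Each camera call takes 0.05 s, during which the arm holds its last target. There are 200 camera calls.

## Task

Load the four-place centrifuge rotor so that it will run balanced: one large blue-capped tube already stands in it, so set the other large tube in the bore straight across from it, and the two short tubes across from each other in the two bores between, each upright and right down on the bottom of its bore. Then put the rotor lid on top, centred and seated level on the rotor's flange, and let go. Keep the tubes upright on the way, and leave the amber bottle and the dropper bottle standing where they are.

Things in the scene. Friction and masses are not known exactly. Their poses are not given: they have to be found in the camera images.
- rotor: centrifuge rotor, fixed: dark round metal block on a rubber foot, 66 mm tall, origin centre of underside, z up. 4 upright bores 45 mm from its axis along its +x, +y, -x, -y: 35 mm wide, mouth flared to 44 mm in the flat top deck, flat floor 6 mm above the bench. The deck (136 mm across) slopes down to 146 mm at the flange, a ledge 54 mm above the bench, 170 mm across, that carries the lid's skirt
- tube_large_in: the large tube that stands in one bore of the rotor at the start (loose): white, flat-footed, with a dark blue screw cap, 108 mm tall. Body 28 mm across, cap 36 mm across and 16 mm tall. Origin: centre of its underside; z up along the tube. It stands 48 mm out of the deck
- tube_large: the other large tube, the same make and size as tube_large_in (108 mm tall, body 28 mm, blue cap 36 mm across and 16 mm tall), standing on the bench. Origin: centre of its underside; z up along the tube
- tube_short_1: a short tube: white, flat-footed, with a ribbed blue screw cap, 92 mm tall, body 25 mm across, cap 29 mm across and 18 mm tall, standing on the bench. Origin: centre of its underside; z up along the tube. In a bore it stands 32 mm out of the deck
- tube_short_2: the other short tube, identical with tube_short_1, standing on the bench. Origin: centre of its underside; z up along the tube
- rotor_lid: the rotor's lid, loose: hollow round metal cover standing on its skirt, 159 mm across (153 mm inside), 68 mm tall, 64 mm inside, 0.3 kg. On its top a black knob to lift it by, 28 mm across, 28 mm tall (knob top 96 mm above the skirt's edge). Origin: centre of the open underside, at the skirt's edge; z up. Seated, the origin is 54 mm above the rotor's origin, with 3 mm of play
- amber_bottle: a bystander: brown bottle with a white cap, 45 mm across and 91 mm tall, standing loose on the bench; to be left alone. Origin: centre of its underside; z up
- dropper_bottle: a bystander: slim brown dropper bottle with a dark teat, 30 mm across and 89 mm tall, standing loose on the bench; to be left alone. Origin: centre of its underside; z up
- microscope_right: a fixed microscope in the middle of the bench, 350 mm tall, between the left and the right half of the work area: it fills x 0.32 to 0.55 and y -0.08 to 0.11. What is carried from one half to the other must pass over it (or behind it). It never moves
There are look-alikes about, which are no part of the job. What is shaped like the tube_large but red is not meant.

How it is judged:
At the end, for the whole second after the job is handed in: all four tubes stand within 10 mm of their bores' floors, tilted under 0.2 rad, large opposite large (78 mm apart or more) and short opposite short (72 mm); the lid rests on the flange (height within 5 mm, centre within 8 mm, tilt under 0.06 rad), at rest (z of each of tube_large_in, tube_large, tube_short_1, tube_short_2 in the frame of rotor below 0.016 m and horizontal distance between each of tube_large_in, tube_large, tube_short_1, tube_short_2 and rotor below 0.056 m and angle between each of tube_large_in, tube_large, tube_short_1, tube_short_2's own z axis and vertical below 0.2 rad and horizontal distance between tube_large and tube_large_in above 0.078 m and horizontal distance between tube_short_1 and tube_short_2 above 0.072 m and z of rotor_lid in the frame of rotor between 0.049 and 0.059 m and horizontal distance between rotor_lid and rotor below 0.008 m and angle between rotor_lid's own z axis and vertical below 0.06 rad and linear speed of rotor_lid below 0.02 m/s); the robot touches nothing.
It fails at once if a tube was tipped over (more than 0.7 rad) (angle between any of tube_large_in, tube_large, tube_short_1, tube_short_2's own z axis and vertical above 0.7 rad).
It fails at once if the amber bottle or the dropper bottle was shifted by more than 25 mm or tipped (distance of any of amber_bottle, dropper_bottle from where it was at the start of the episode above 0.025 m or angle between any of amber_bottle, dropper_bottle's own z axis and vertical above 0.5 rad).
It also fails if it takes over 136 s, if anything falls off the work surface, if the arm or the gripper's body presses on something with over 40 N, if the wrist force passes 120 N, or if a joint passes its speed limit or range.

## Working session

There is one attempt and no reset: what is moved stays moved. The work goes in short steps, each a Python script; the robot and the scene stay as the last script left them, time stands still between calls to the robot, and variables do not carry over. Pictures are saved under pics/ and viewed, at most 14 in all, crops included, and the job is handed in when it is done.

```bash
mkdir -p pics; ls
python3 - <<'E'
from station import env,viewer
import cv2,numpy as np
for c in ("scene","top"):
    p,d=viewer.read_camera(c); cv2.imwrite(f"pics/{c}0.png",p[:,:,::-1]); np.save(f"pics/{c}0.npy",d)
    print(c,viewer.camera_info(c))
print(env.sense()["t"])
E
```

```text
pics
scene {'intrinsics': array([[545.94715563,   0.        , 283.29174636],
       [  0.        , 545.94715563, 207.17315975],
       [  0.        ,   0.        ,   1.        ]]), 'eye': array([-0.90469897,  0.5118184 ,  1.39394511]), 'rotation': array([[-0.40859811,  0.6007369 , -0.687141  ],
       [-0.91256958, -0.25548061,  0.31929048],
       [ 0.01625837,  0.75752547,  0.65260312]])}
top {'intrinsics': array([[404.94872093,   0.        , 276.63879685],
       [  0.        , 404.94872093, 212.44259543],
       [  0.        ,   0.        ,   1.        ]]), 'eye': array([ 0.38701619, -0.15783314,  1.44816889]), 'rotation': array([[-0.01914063,  0.99777554, -0.06385621],
       [-0.9998097 , -0.01934212, -0.00253869],
       [-0.00376816,  0.06379547,  0.99795588]])}
0.1
```

View pics/scene0.png

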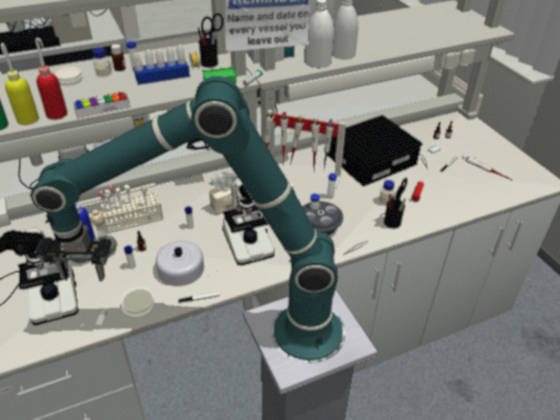

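View pics/top0.png

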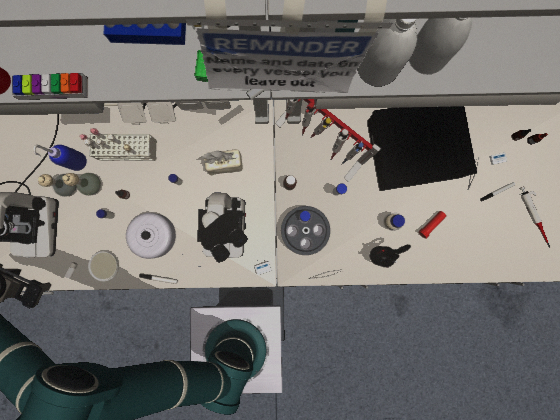

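The top view shows the rotor at (303,230) with a blue cap in a bore, and the lid at (150,235). Blue caps that could be tubes are at (102,213), (173,178), (341,188) and (397,220). Small brown bottles are at (122,194) and (290,182). I'll enlarge these next.

```bash
cat > h.py <<'E'
import numpy as np, cv2
from station import *
def unproj(cam,uv,d):
    i=viewer.camera_info(cam);K=i["intrinsics"];u,v=uv
    c=np.array([(u-K[0,2])/K[0,0]*d,-(v-K[1,2])/K[1,1]*d,-d]);return i["eye"]+i["rotation"]@c
def cloud(cam,d):
    i=viewer.camera_info(cam);K=i["intrinsics"];v,u=np.indices(d.shape)
    c=np.stack([(u-K[0,2])/K[0,0]*d,-(v-K[1,2])/K[1,1]*d,-d],-1);return c@i["rotation"].T+i["eye"]
E
python3 - <<'E'
from h import *
t=cv2.imread("pics/top0.png");s=cv2.imread("pics/scene0.png")
R=lambda im,x,y,w,h:cv2.resize(im[y:y+h,x:x+w],(400,300),interpolation=cv2.INTER_CUBIC)
m=np.vstack([np.hstack([R(t,80,165,120,90),R(t,270,150,160,120)]),np.hstack([R(s,110,190,120,90),R(s,290,160,140,105)])])
cv2.imwrite("pics/m1.png",m)
for n in ("rotor","rotor_lid","tube_large","tube_short_1","amber_bottle","dropper_bottle"):
  for c in ("top","scene"):
    for f in (search_frame,tip_of):
      print(n,c,f.__name__,[(np.round(r["at"],3).tolist(),round(r["score"],2)) for r in f(c,n)[:5]])
E
```

```text
rotor top call [([0.417, -0.254, 0.065], 0.95)]
rotor top call [([0.421, -0.253, 0.001], 0.71)]
rotor scene call [([0.385, -0.262, 0.061], 0.98)]
rotor scene call [([0.411, -0.251, -0.002], 0.66)]
rotor_lid top call [([0.405, 0.278, 0.068], 0.6)]
rotor_lid top call [([0.406, 0.289, 0.002], 0.78)]
rotor_lid scene call [([0.372, 0.293, 0.066], 0.85)]
rotor_lid scene call [([0.405, 0.286, -0.002], 0.84)]
tube_large top call [([0.432, -0.696, 0.029], 0.77), ([0.544, -0.366, 0.11], 0.59)]
tube_large top call [([0.468, -0.737, 0.016], 0.75), ([0.551, -0.369, 0.002], 0.64)]
tube_large scene call [([0.538, -0.361, 0.064], 0.68), ([0.407, -0.685, 0.027], 0.44)]
tube_large scene call [([0.464, -0.738, 0.018], 0.53), ([0.55, -0.365, -0.004], 0.52)]
tube_short_1 top call [([0.596, 0.186, 0.092], 0.58)]
tube_short_1 top call [([0.594, 0.188, -0.002], 0.57), ([0.488, 0.442, -0.002], 0.56)]
tube_short_1 scene call [([0.584, 0.201, 0.056], 0.58), ([0.471, 0.445, 0.056], 0.51)]
tube_short_1 scene call [([0.483, 0.445, -0.0], 0.68), ([0.598, 0.2, -0.001], 0.67)]
amber_bottle top call [([0.575, -0.205, 0.068], 0.62)]
amber_bottle top call [([0.581, -0.202, -0.002], 0.68)]
amber_bottle scene call []
amber_bottle scene call []
dropper_bottle top call [([0.555, 0.382, 0.043], 0.68)]
dropper_bottle top call [([0.561, 0.386, -0.002], 0.43)]
dropper_bottle scene call [([0.544, 0.386, 0.04], 0.68)]
dropper_bottle scene call [([0.555, 0.388, -0.001], 0.7), ([0.55, -0.366, -0.001], 0.5)]
```

View pics/m1.png

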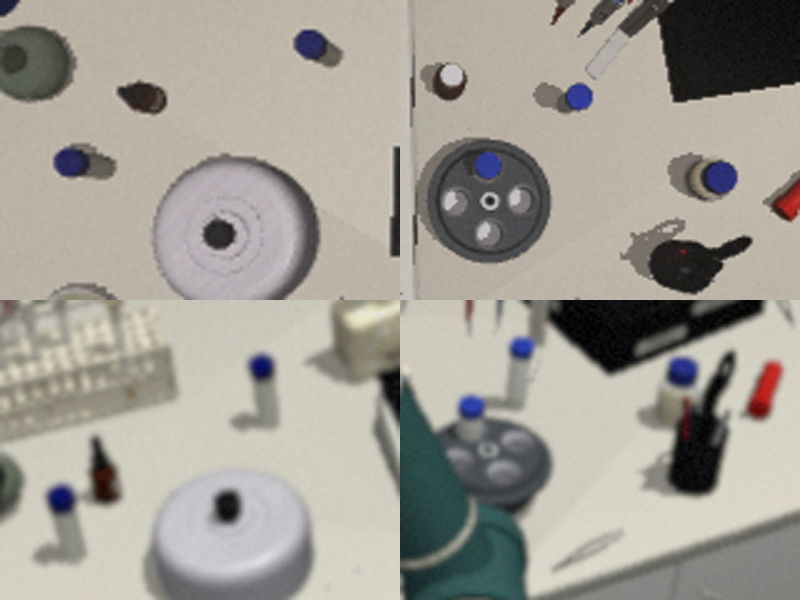

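The crop confirms the candidates for tube_large. They are the slim white tube with a blue cap at (341,188), a wide cream jar at (397,220), and a red tube lying at (433,224). The slim white one fits. The short tubes are at (102,213) and (173,178), with the dropper bottle close to the first at (122,194). The amber bottle is at (290,182). Next I'll measure precisely.

Run:
```python
from h import *
for cam in ("top","scene"):
    im=cv2.imread(f"pics/{cam}0.png");d=np.load(f"pics/{cam}0.npy");P=cloud(cam,d)
    hsv=cv2.cvtColor(im,cv2.COLOR_BGR2HSV)
    blue=cv2.inRange(hsv,(110,100,50),(130,255,255))>0
    def near(xy,r,lo,hi,m=None):
        k=(np.hypot(P[...,0]-xy[0],P[...,1]-xy[1])<r)&(P[...,2]>lo)&(P[...,2]<hi)&(d>0)
        return P[k&m] if m is not None else P[k]
    for n,xy in dict(L=(.548,-.366),Lin=(.46,-.255),s1=(.485,.444),s2=(.595,.192)).items():
        q=near(xy,.04,.03,.15,blue)
        if len(q)==0: print(cam,n,"none");continue
        h=np.percentile(q[:,2],90);tq=q[q[:,2]>h-.006]
        c,r=cv2.minEnclosingCircle(tq[:,:2].astype(np.float32))
        print(cam,n,len(q),"top z",h.round(4),"mean",tq[:,:2].mean(0).round(4),"circ",np.round(c,4),round(r,4))
    q=near((.42,-.253),.11,.061,.071);  c,r=cv2.minEnclosingCircle(q[:,:2].astype(np.float32)); print(cam,"deck",np.median(q[:,2]).round(4),np.round(c,4),r)
    q=near((.42,-.253),.11,.05,.072);  c,r=cv2.minEnclosingCircle(q[:,:2].astype(np.float32)); print(cam,"rotor all",np.round(c,4),r)
    q=near((.405,.287),.11,.055,.075);  c,r=cv2.minEnclosingCircle(q[:,:2].astype(np.float32)); print(cam,"lid",np.median(q[:,2]).round(4),np.round(c,4),r)
    q=near((.405,.287),.04,.085,.11);  print(cam,"knob",np.median(q[:,2]).round(4),q[:,:2].mean(0).round(4), (q[:,:2].min(0)+q[:,:2].max(0))/2, q[:,:2].max(0)-q[:,:2].min(0))
    for xy,n in (((.42,-.253),"rotor"),):
        # bores: low points within deck
        k=(np.hypot(P[...,0]-xy[0],P[...,1]-xy[1])<.066)&(P[...,2]<.05)&(d>0)
        nl,lab,st,ce=cv2.connectedComponentsWithStats(k.astype(np.uint8))
        for i in range(1,nl):
            if st[i,4]>8: print(cam,"bore comp",st[i,4],ce[i].round(1),P[lab==i].mean(0).round(4))
    for n,xy in dict(amber=(.578,-.203),drop=(.557,.386),jar=(.46,-.5)).items():
        q=near(xy,.04,.03,.15); print(cam,n,q.max(0).round(3) if len(q) else None,np.round(q.mean(0),3) if len(q) else None)
```

```text
top L 81 top z 0.1122 mean [ 0.5494 -0.3717] circ [ 0.5495 -0.3707] 0.0173
top Lin 84 top z 0.1179 mean [ 0.4595 -0.2475] circ [ 0.4605 -0.2462] 0.0171
top s1 49 top z 0.0959 mean [0.4829 0.4383] circ [0.4831 0.4388] 0.0134
top s2 51 top z 0.0962 mean [0.5991 0.1945] circ [0.5986 0.1945] 0.0136
top deck 0.0661 [ 0.4101 -0.2584] 0.07962951809167862
top rotor all [ 0.4138 -0.251 ] 0.08504680544137955
top lid 0.0673 [0.4068 0.2879] 0.07938311249017715
top knob 0.0952 [0.4065 0.2875] [0.40667695 0.28795217] [0.02685769 0.02658901]
top bore comp 10 [304.5 220.6] [ 0.4477 -0.252   0.019 ]
top bore comp 78 [318.1 229.6] [ 0.4151 -0.3001  0.0103]
top bore comp 82 [292.  230.5] [ 0.4138 -0.2074  0.0093]
top bore comp 77 [305.5 242.9] [ 0.3689 -0.2541  0.0101]
top amber [ 0.606 -0.179  0.098] [ 0.579 -0.2    0.075]
top drop [0.567 0.401 0.093] [0.553 0.383 0.054]
top jar [ 0.461 -0.529  0.069] [ 0.447 -0.534  0.054]
scene L 40 top z 0.1101 mean [ 0.5456 -0.3683] circ [ 0.5424 -0.368 ] 0.0192
scene Lin 49 top z 0.1149 mean [ 0.4534 -0.2462] circ [ 0.4536 -0.2452] 0.0177
scene s1 38 top z 0.092 mean [0.4765 0.439 ] circ [0.477  0.4401] 0.0168
scene s2 26 top z 0.0924 mean [0.5936 0.1969] circ [0.5938 0.1968] 0.0154
scene deck 0.065 [ 0.4034 -0.2528] 0.07741249352693558
scene rotor all [ 0.4097 -0.2509] 0.08801068365573883
scene lid 0.0656 [0.4018 0.2875] 0.08245699107646942
scene knob 0.0936 [0.4005 0.2883] [0.40250479 0.28837519] [0.03209185 0.02773679]
scene bore comp 28 [331.2 211.3] [ 0.4268 -0.3065  0.0416]
scene bore comp 15 [310.6 217.7] [ 0.4259 -0.2194  0.0403]
scene bore comp 33 [326.2 222. ] [ 0.3814 -0.2613  0.0413]
scene amber [ 0.598 -0.203  0.096] [ 0.575 -0.211  0.086]
scene drop [0.56  0.401 0.093] [0.546 0.388 0.054]
scene jar [ 0.452 -0.528  0.071] [ 0.442 -0.532  0.052]
```

```bash
cat >> h.py <<'E'
RY=np.array([[1,0,0],[0,-1,0],[0,0,-1.]])   # closes along y
def yaw(a):
    c,s=np.cos(a),np.sin(a);return np.array([[c,-s,0],[s,c,0],[0,0,1]])@RY
ROT=np.array([.4125,-.2518]);L=np.array([.5475,-.370]);S1=np.array([.480,.4393]);S2=np.array([.596,.1955]);LID=np.array([.4035,.288])
E
python3 - <<'E'
from h import *
s=env.sense();print(s["tcp_rot"].round(2),s["t"],s["wrist_force"])
f=lambda p,a:(lambda q:None if q is None else np.round(q,2).tolist())(solver.inverse_kinematics(np.array(p),yaw(a)))
for n,p in dict(s1=[*S1,.067],s1h=[*S1,.48],c=[.45,.1,.48],c1=[.45,-.1,.48],c5=[.4,0,.5],rh=[*ROT,.48],b=[*(ROT+[0,.045]),.073],l=[*L,.081],s2=[*S2,.067],s2h=[*S2,.48],lid=[*LID,.072],seat=[*ROT,.126]).items():
    print(n,[(round(a,2),f(p,a)) for a in (0,np.pi/2,np.pi,-np.pi/2)])
P=cloud("top",np.load("pics/top0.npy"))
for n,c in (("L",L),("S1",S1),("S2",S2),("LID",LID),("R",ROT)):
    for r in (.08,.12,.16):
        k=P[(np.abs(P[...,:2]-c)<r).all(-1)&(P[...,2]<1)&(P[...,2]>.13)];print(n,r,len(k), k.max(0).round(3) if len(k) else "",k.min(0).round(3) if len(k) else "")
E
```

```text
[[-0.9   0.43  0.  ]
 [ 0.43  0.9   0.  ]
 [-0.    0.   -1.  ]] 1.3 [-0.06510544  0.07690906 -0.39260584]
s1 [(0, [-1.19, 0.7, 0.56, 1.73, -0.47, 0.85, -1.99]), (1.57, [-0.96, 0.64, 0.23, 1.71, -0.19, 0.81, -0.64]), (3.14, [-0.76, 0.64, -0.04, 1.7, 0.03, 0.81, 0.75]), (-1.57, [-0.53, 0.68, -0.37, 1.68, 0.31, 0.84, 2.11])]
s1h [(0, [-1.19, 0.37, 0.59, 1.22, -0.2, 1.61, -2.2]), (1.57, [-1.01, 0.35, 0.31, 1.21, -0.11, 1.6, -0.71]), (3.14, [-0.78, 0.35, -0.02, 1.19, 0.01, 1.6, 0.77]), (-1.57, [-0.61, 0.37, -0.28, 1.18, 0.1, 1.61, 2.28])]
c [(0, [-0.88, -0.07, 0.56, 1.66, 0.03, 1.54, -1.89]), (1.57, [-0.78, -0.06, 0.47, 1.65, 0.03, 1.54, -0.31]), (3.14, [-0.6, -0.04, 0.3, 1.65, 0.01, 1.54, 1.27]), (-1.57, [-0.48, -0.03, 0.18, 1.64, 0.01, 1.54, 2.84])]
c1 [(0, [-0.8, -0.11, 0.87, 1.67, 0.09, 1.54, -1.5]), (1.57, [0.05, -0.03, 0.09, 1.63, 0.0, 1.54, 0.14]), (3.14, [0.16, -0.02, -0.01, 1.63, -0.0, 1.54, 1.72]), (-1.57, None)]
c5 [(0, [-0.79, -0.22, 0.57, 1.72, 0.12, 1.61, -1.8]), (1.57, [-0.06, -0.14, -0.02, 1.69, -0.0, 1.59, -0.08]), (3.14, [0.1, -0.13, -0.16, 1.69, -0.02, 1.59, 1.52]), (-1
[... 1335 characters left out ...]
 0.66, 2.24])]
seat [(0, [-0.29, 0.44, 0.95, 2.12, -0.49, 0.82, -0.6]), (1.57, [-0.23, 0.4, 0.86, 2.12, -0.43, 0.8, 0.91]), (3.14, [-0.17, 0.38, 0.79, 2.12, -0.38, 0.78, 2.43]), (-1.57, [-0.51, 0.71, 1.35, 2.13, -0.85, 1.02, -1.83])]
L 0.08 0  
L 0.12 404 [ 0.667 -0.336  0.298] [ 0.634 -0.461  0.13 ]
L 0.16 1010 [ 0.707 -0.21   0.625] [ 0.634 -0.529  0.13 ]
S1 0.08 0  
S1 0.12 150 [0.6   0.524 0.198] [0.57  0.486 0.13 ]
S1 0.16 329 [0.61  0.599 0.198] [0.569 0.486 0.13 ]
S2 0.08 0  
S2 0.12 288 [0.716 0.258 0.389] [0.477 0.076 0.131]
S2 0.16 5446 [0.756 0.355 0.833] [0.438 0.036 0.13 ]
LID 0.08 0  
LID 0.12 0  
LID 0.16 3 [0.245 0.413 0.638] [0.244 0.395 0.612]
R 0.08 0  
R 0.12 0  
R 0.16 0
```

```bash
cat >> h.py <<'E'
PI=np.pi
def go(p,a=PI):
    """joint move with the elbow kept in plane: solve at the present azimuth, then turn joint 1"""
    p=np.array(p,float);s=env.sense();e=s["ee_pos"]
    d=np.arctan2(p[1],p[0])-np.arctan2(e[1],e[0]);c,n=np.cos(-d),np.sin(-d)
    q=solver.inverse_kinematics(np.array([c*p[0]-n*p[1],n*p[0]+c*p[1],p[2]]),yaw(a-d))
    if q is None: raise SystemExit(f"no ik {p}")
    q=np.array(q);q[0]-=d
    env.goto_joints(q);log("go")
def log(m):
    s=env.sense();print(m,round(s["t"],1),s["ee_pos"].round(4),"F",s["wrist_force"].round(1),"w",round(s["gripper_width"],4),"g",round(s["grasp_force"],1),"q",s["joint_positions"].round(2))
def pick(xy,ztip,squeeze,zl,a=PI):
    env.movel([*xy,ztip],yaw(a),rate=.12);log("at");effector.grasp(squeeze);log("grasped")
    env.movel([*xy,zl],rate=.15);log("lifted")
def lower(xy,zs,z0,z1,a=PI,lim=6):
    """quick line to z0 then 8 mm steps to z1, stopping on contact"""
    env.movel([*xy,z0],yaw(a),rate=.15);f0=env.sense()["wrist_force"];z=z0
    while z>z1+1e-4:
        z=max(z-.008,z1);env.movel([*xy,z],rate=.06);f=env.sense()["wrist_force"]-f0
        if np.linalg.norm(f)>lim: log(f"contact {f.round(1)}");return False
    log("down");return True
E
python3 - <<'E'
from h import *
go([*S1,.2]);pick(S1,.067,25,.3)
go([*S1,.48])
E
```

```text
go 2.3 [0.4788 0.4406 0.2001] F [-0.5  1.  -0.6] w 0.0923 g 0.0 q [-0.66  0.49 -0.18  1.61  0.1   1.05  0.7 ]
at 3.5 [0.4805 0.4398 0.0679] F [ 0.2 -0.2  0.6] w 0.0916 g 0.0 q [-0.68  0.65 -0.16  1.69  0.14  0.81  0.67]
grasped 4.5 [0.48   0.4393 0.0669] F [ 0.2 -0.1  0.2] w 0.0281 g 25.0 q [-0.68  0.65 -0.16  1.69  0.14  0.81  0.67]
lifted 6.2 [0.4797 0.439  0.2989] F [-0.4  0.4 -0.2] w 0.0275 g 25.0 q [-0.66  0.41 -0.19  1.49  0.08  1.24  0.72]
go 7.0 [0.4797 0.439  0.4778] F [-0.   0.1 -1.5] w 0.0278 g 25.0 q [-0.67  0.36 -0.18  1.18  0.06  1.61  0.73]
```

Run:
```python
from h import *
B=ROT+[0,.045]
go([*B,.48]);
if lower(B,0,.14,.0745):
    effector.release();log("rel");env.movel([*B,.2],rate=.2);go([.45,-.33,.3])
    p,d=viewer.read_camera("top");cv2.imwrite("pics/t2.png",cv2.resize(p[150:270,250:410,::-1],(800,600),interpolation=cv2.INTER_CUBIC))
```

```text
go 9.3 [ 0.413  -0.2061  0.48  ] F [ 0.1 -0.1 -0.1] w 0.0277 g 25.0 q [ 0.74 -0.   -0.35  1.61 -0.    1.54  1.97]
down 14.2 [ 0.4125 -0.2068  0.0745] F [-0.8  0.9 -0.3] w 0.0275 g 25.0 q [ 0.66  0.4  -0.31  2.14  0.2   0.63  1.78]
rel 15.3 [ 0.4125 -0.2068  0.0745] F [ 0.8  0.4 -0. ] w 0.0921 g 0.0 q [ 0.66  0.4  -0.31  2.14  0.2   0.63  1.78]
go 16.7 [ 0.4493 -0.3283  0.2978] F [-0.4  0.4 -0.1] w 0.0918 g 0.0 q [ 0.88  0.27 -0.37  1.72  0.1   1.18  2.05]
```

View pics/t2.png

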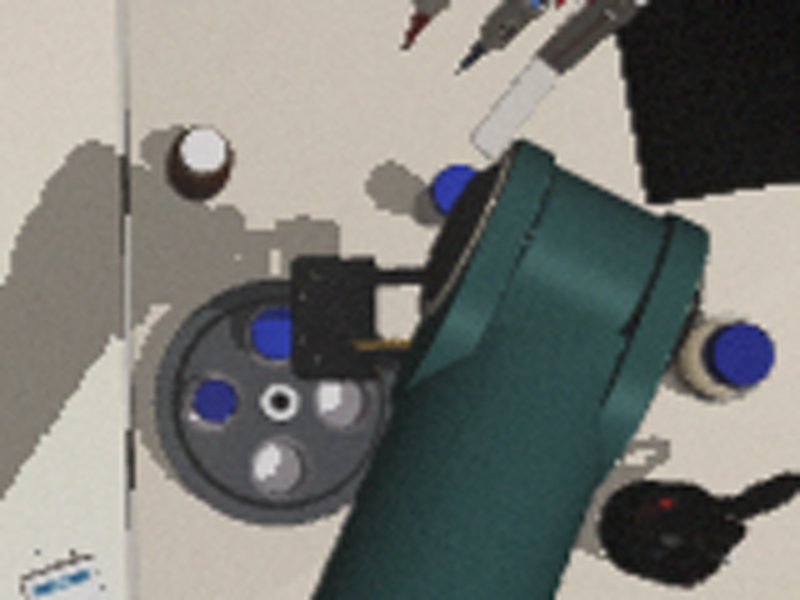

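Short tube 1 is in the left bore (216,400 in the crop). The large tube is next, for the near bore.

Run:
```python
from h import *
B=ROT-[.045,0]
go([*L,.25]);pick(L,.081,25,.28)
go([*B,.3])
if lower(B,0,.155,.0885):
    effector.release();log("rel");env.movel([*B,.25],rate=.2)
    go([*ROT,.45]);go([.46,.25,.45])
    p,d=viewer.read_camera("top");cv2.imwrite("pics/t3.png",cv2.resize(p[150:270,250:410,::-1],(800,600),interpolation=cv2.INTER_CUBIC));np.save("pics/t3.npy",d)
```

```text
go 17.3 [ 0.5473 -0.3679  0.2483] F [-0.   0.4  0.6] w 0.0919 g 0.0 q [ 0.79  0.49 -0.35  1.52  0.17  1.17  1.98]
at 18.9 [ 0.548  -0.3703  0.0819] F [-0.3  0.2  0. ] w 0.0919 g 0.0 q [ 0.76  0.66 -0.31  1.65  0.24  0.87  1.93]
grasped 19.8 [ 0.5475 -0.37    0.081 ] F [0.1 0.3 0.5] w 0.035 g 25.0 q [ 0.76  0.66 -0.31  1.65  0.24  0.87  1.93]
lifted 21.2 [ 0.547  -0.3698  0.2788] F [ 0.3 -0.4  0.3] w 0.0349 g 25.0 q [ 0.79  0.47 -0.35  1.48  0.16  1.22  1.99]
go 22.1 [ 0.3684 -0.2525  0.3003] F [0.7 0.8 0.3] w 0.0349 g 25.0 q [ 0.93  0.05 -0.41  1.95  0.02  1.14  2.08]
down 25.8 [ 0.3675 -0.2517  0.0884] F [-0.8  0.8  0.3] w 0.0348 g 25.0 q [ 0.85  0.35 -0.37  2.17  0.21  0.65  1.9 ]
rel 26.7 [ 0.3675 -0.2518  0.0885] F [-0.2 -0.2  0.5] w 0.0916 g 0.0 q [ 0.85  0.35 -0.37  2.17  0.21  0.65  1.9 ]
go 28.5 [ 0.4117 -0.2517  0.4478] F [-0.6  0.7 -0.3] w 0.0915 g 0.0 q [ 0.89  0.05 -0.42  1.63  0.02  1.47  2.03]
go 30.3 [0.4607 0.2487 0.4499] F [0.2 0.8 0.3] w 0.0919 g 0.0 q [-0.22  0.13 -0.39  1.54  0.05  1.48  0.97]
```

View pics/t3.png

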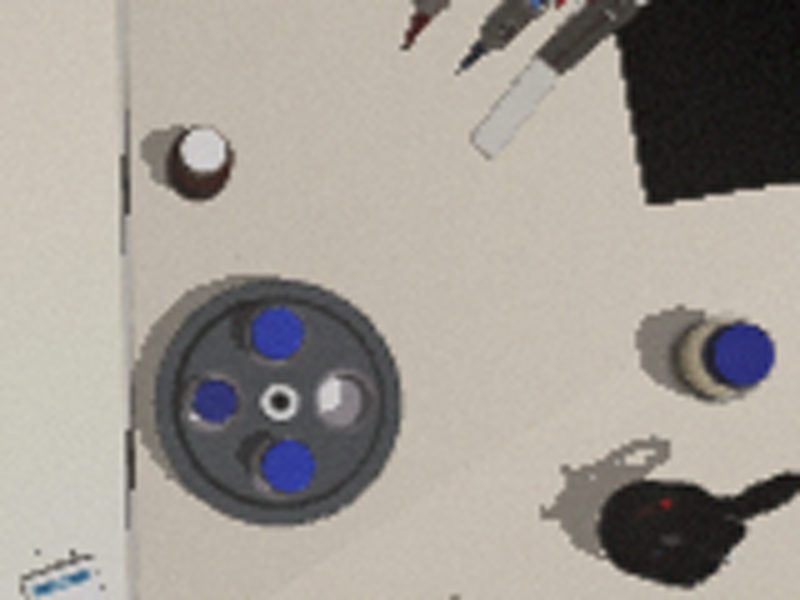

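Run:
```python
from h import *
env.goto_joints([-.5,.13,0,1.54,0,1.48,-.45]);log("null")
P=cloud("top",np.load("pics/t3.npy"))
for n,o in dict(Lin=(.045,0),Lnew=(-.045,0),S1=(0,.045)).items():
    c=ROT+o+[.002,0];q=P[(np.hypot(*(P[...,:2]-c).transpose(2,0,1))<.02)];q=q[q[:,2]>.08];h=np.percentile(q[:,2],80);m=q[q[:,2]>h-.006]
    print(n,h.round(4),m[:,:2].mean(0).round(4),len(m))
P=cloud("top",np.load("pics/top0.npy"))
for x in np.arange(.5,.8,.03):
    print(x.round(2),[round(float(k[:,2].max()),2) if len(k:=P[(P[...,0]>x)&(P[...,0]<x+.03)&(P[...,1]>y)&(P[...,1]<y+.03)]) else None for y in np.arange(.06,.33,.03)])
```

```text
null 31.6 [0.4854 0.2269 0.4456] F [ 0.9  0.  -0.7] w 0.092 g 0.0 q [-0.5   0.13 -0.    1.54 -0.    1.48 -0.45]
Lin 0.1172 [ 0.4585 -0.2485] 72
Lnew 0.1168 [ 0.3707 -0.2525] 76
S1 0.101 [ 0.4142 -0.2057] 51
0.5 [0.09, 0.01, 0.01, 0.01, 0.01, 0.01, 0.01, 0.01, 0.01, 0.01]
0.53 [0.06, 0.01, 0.01, 0.01, 0.01, 0.01, 0.01, 0.01, 0.01, 0.01]
0.56 [0.01, 0.01, 0.01, 0.01, 0.1, 0.01, 0.01, 0.01, 0.01, 0.01]
0.59 [0.02, 0.01, 0.01, 0.01, 0.1, 0.09, 0.01, 0.01, 0.01, 0.01]
0.62 [0.15, 0.08, 0.01, 0.01, 0.01, 0.01, 0.01, 0.01, 0.01, 0.01]
0.65 [0.16, 0.08, 0.01, 0.01, 0.01, 0.01, 0.01, 0.08, 0.08, 0.08]
0.68 [0.01, 0.01, 0.38, 0.38, 0.38, 0.37, 0.37, 0.09, 0.17, 0.17]
0.71 [0.83, 0.83, 0.83, 0.83, 0.83, 0.83, 0.83, 0.83, 0.45, 0.46]
0.74 [0.83, 0.83, 0.83, 0.83, 0.83, 0.83, 0.83, 0.83, 0.5, 0.5]
0.77 [0.46, 0.83, 0.83, 0.83, 0.83, 0.83, 0.83, 0.83, 0.5, 0.5]
0.8 [0.46, 0.46, 0.46, 0.46, 0.46, 0.46, 0.46, 0.46, 0.48, 0.48]
```

Run:
```python
from h import *
B=ROT-[0,.045]
go([.53,.23,.25])
env.movel([*S2,.2],yaw(PI),rate=.2);log("above")
pick(S2,.067,25,.2)
env.movel([.5,.24,.3],rate=.2);go([.47,.25,.48]);go([*B,.48])
if lower(B,0,.14,.0745):
    effector.release();log("rel");env.movel([*B,.25],rate=.2)
    go([*ROT,.45]);go([.43,.27,.45])
    p,d=viewer.read_camera("top");cv2.imwrite("pics/t4.png",cv2.resize(p[150:270,80:400,::-1],(800,300),interpolation=cv2.INTER_CUBIC))
    P=cloud("top",d)
    for n,o in dict(Lin=(.045,0),Lnew=(-.045,0),S1=(0,.045),S2=(0,-.045)).items():
        c=ROT+o+[.002,0];q=P[(np.hypot(*(P[...,:2]-c).transpose(2,0,1))<.02)];q=q[q[:,2]>.08];h=np.percentile(q[:,2],80);m=q[q[:,2]>h-.006]
        print(n,h.round(4),m[:,:2].mean(0).round(4),len(m))
```

```text
go 33.0 [0.5303 0.2302 0.2505] F [-0.8  0.3 -0.3] w 0.0913 g 0.0 q [-0.36  0.32 -0.13  1.74  0.05  1.09  1.06]
above 33.6 [0.5956 0.1962 0.2002] F [-0.4 -0.5  0.2] w 0.092 g 0.0 q [-0.29  0.45 -0.1   1.67  0.05  1.03  1.16]
at 34.9 [0.5966 0.1958 0.0679] F [-0.2 -0.  -0.7] w 0.0917 g 0.0 q [-0.3   0.61 -0.09  1.76  0.07  0.78  1.14]
grasped 35.8 [0.596  0.1955 0.0669] F [-0.2 -0.3  0.1] w 0.0274 g 25.0 q [-0.3   0.61 -0.09  1.76  0.07  0.78  1.14]
lifted 36.9 [0.5953 0.1952 0.199 ] F [-0.2 -0.6 -0.3] w 0.0277 g 25.0 q [-0.29  0.45 -0.1   1.67  0.05  1.03  1.16]
go 38.5 [0.4702 0.2493 0.4777] F [-1.1 -0.5 -1.2] w 0.0279 g 25.0 q [-0.43  0.12 -0.14  1.48  0.02  1.54  1.  ]
go 40.5 [ 0.4132 -0.2958  0.4799] F [ 1.   0.1 -0.3] w 0.0274 g 25.0 q [ 0.75  0.08 -0.21  1.53  0.02  1.54  2.11]
down 45.4 [ 0.4125 -0.2968  0.0745] F [-1.  -0.2 -1. ] w 0.0276 g 25.0 q [ 0.71  0.44 -0.19  2.04  0.13  0.67  2.01]
rel 46.5 [ 0.4125 -0.2968  0.0745] F [ 0.4 -0.5  0.1] w 0.0917 g 0.0 q [ 0.71  0.44 -0.19  2.04  0.13  0.67  2.01]
go 48.3 [ 0.4119 -0.2519  0.4479] F [-0.8 -0.1 -0.7] w 0.0919 g 0.0 q [ 0.69  0.04 -0.22  1.64  0.01  1.47  2.04]
go 50.2 [0.4307 0.2689 0.4499] F [ 0.  -0.5  0.9] w 0.0921 g 0.0 q [-0.45  0.08 -0.19  1.59  0.02  1.48  0.93]
Lin 0.1171 [ 0.4586 -0.2486] 81
Lnew 0.1166 [ 0.3704 -0.2524] 85
S1 0.1006 [ 0.4147 -0.2061] 51
S2 0.1006 [ 0.4147 -0.2954] 56
```

View pics/t4.png

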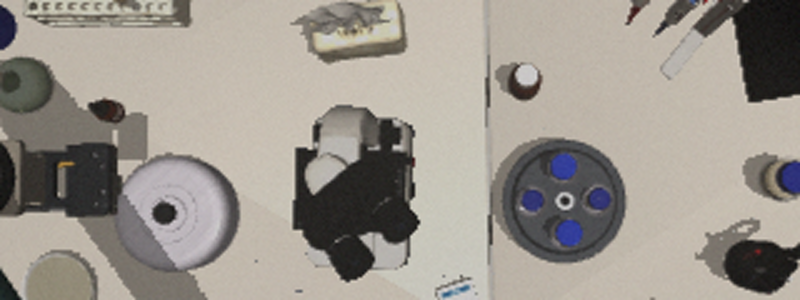

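All four tubes are seated, with cap heights matching in pairs. The lid is next.

Run:
```python
from h import *
go([*LID,.2]);pick(LID,.072,40,.25)
go([*LID,.48]);go([*ROT,.48])
ok=lower(ROT,0,.20,.1275,lim=10)
```

```text
go 51.2 [0.4048 0.2885 0.2013] F [ 0.6  0.8 -0.2] w 0.0922 g 0.0 q [-0.52  0.24 -0.19  1.98  0.06  0.93  0.83]
at 52.5 [0.404  0.2884 0.0726] F [ 0.4 -0.1  1. ] w 0.0917 g 0.0 q [-0.55  0.43 -0.17  2.07  0.12  0.65  0.78]
grasped 53.5 [0.4035 0.2882 0.072 ] F [-0.2  1.1  0.2] w 0.0271 g 40.0 q [-0.55  0.43 -0.17  2.07  0.12  0.65  0.78]
lifted 54.8 [0.403  0.2876 0.249 ] F [ 0.  -0.2 -1.9] w 0.0272 g 40.0 q [-0.51  0.18 -0.2   1.92  0.04  1.04  0.84]
go 55.7 [0.4032 0.2877 0.478 ] F [-0.4 -0.  -2.8] w 0.0274 g 40.0 q [-0.5   0.06 -0.2   1.55  0.01  1.54  0.87]
go 57.7 [ 0.4131 -0.2507  0.48  ] F [-0.5  0.3 -2.9] w 0.0269 g 40.0 q [ 0.7   0.03 -0.23  1.57  0.01  1.54  2.04]
down 62.5 [ 0.4126 -0.2519  0.1276] F [ 0.2  0.5 -2.3] w 0.0274 g 40.0 q [ 0.67  0.32 -0.23  2.07  0.1   0.76  1.95]
```

Run:
```python
from h import *
env.movel([*ROT,.126],rate=.03);log("seat")
effector.release();log("rel");env.movel([*ROT,.3],rate=.2);go([.43,.27,.45]);env.pause(.3)
t,d=viewer.read_camera("top");s,ds=viewer.read_camera("scene")
R=lambda im,x,y,w,h:cv2.resize(im[y:y+h,x:x+w,::-1],(400,300),interpolation=cv2.INTER_CUBIC)
cv2.imwrite("pics/t5.png",np.hstack([R(t,240,160,160,120),R(s,270,160,120,90)]))
P=cloud("top",d);q=P[np.hypot(P[...,0]-ROT[0],P[...,1]-ROT[1])<.1]
top=q[(q[:,2]>.112)&(q[:,2]<.132)];k=q[q[:,2]>.138]
c,r=cv2.minEnclosingCircle(top[:,:2].astype(np.float32));print("lid",np.median(top[:,2]),np.round(c,4),r,"knob",np.median(k[:,2]),k[:,:2].mean(0),len(k))
m=top[np.hypot(*(top[:,:2]-c).T)<.065];print("plane",np.linalg.lstsq(np.c_[m[:,:2],np.ones(len(m))],m[:,2],rcond=None)[0])
fl=q[(q[:,2]>.045)&(q[:,2]<.062)];c,r=cv2.minEnclosingCircle(fl[:,:2].astype(np.float32));print("flange",np.round(c,4),r,np.median(fl[:,2]))
q=P[np.hypot(P[...,0]-.579,P[...,1]+.2)<.04];q=q[q[:,2]>.03];print("amber",q.mean(0))
```

```text
seat 62.7 [ 0.4125 -0.2518  0.126 ] F [ 0.8  0.3 -2.1] w 0.0271 g 40.0 q [ 0.67  0.33 -0.23  2.07  0.11  0.76  1.95]
rel 63.8 [ 0.4125 -0.2518  0.126 ] F [ 0.7 -0.4 -0.1] w 0.0921 g 0.0 q [ 0.67  0.33 -0.23  2.07  0.11  0.76  1.95]
go 66.7 [0.4306 0.2689 0.4496] F [ 0.2  0.3 -0.3] w 0.0921 g 0.0 q [-0.47  0.08 -0.17  1.59  0.01  1.48  0.93]
lid 0.1219319595430991 [ 0.4153 -0.2513] 0.07833951711654663 knob 1.4481688923657057 [ 0.38874162 -0.16355396] 1013
plane [ 0.00130477 -0.00133597  0.12169614]
flange [ 0.4135 -0.251 ] 0.08519265055656433 0.05402883589472163
amber [ 0.57870726 -0.20034983  0.07483662]
```

View pics/t5.png

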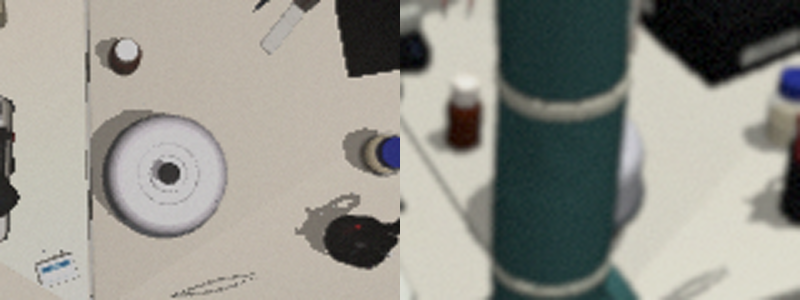

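The lid sits level (0.002 rad) with its top at 0.122 m, as it should when seated. It is within about 2 mm of the flange centre, and the amber bottle has not moved.

```bash
python3 -c "
from station import workorder;print(workorder.finish_job())"
```

```text
the job is handed in; nothing more can be done
None
```

The job is handed in: the rotor is loaded large opposite large and short opposite short, and the lid sits level and centred on the flange; the camera shows the amber bottle unmoved and the dropper bottle standing in place.

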